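# Set wire tension by four clicks on the coil winder's dial

## Robot

A 6-joint arm with a two-finger parallel gripper is mounted at the origin on the work surface. World frame = base frame: x ahead of the robot, y to its left, z up, the work surface at z = 0. Lengths are in mm, angles in rad, forces in N, time in s.
With the tool pointing down it reaches from about 275 to 1000 mm from the base axis. Payload 8.4 kg.
Tool frame: the origin (TCP) lies on the centre line of the jaws, within the pads' length; the fingertips stand 17 mm ahead of it and the grasp point (between the pads) lies 2 mm behind it; z points along the fingers, y is the line along which they close (so a half turn about z gives the same grasp; the last joint's range is limited). The gripper opens to 85 mm and grips with 20 to 120 N. Pads are 22 mm wide; open, the fingers measure 114 mm over their backs; the gripper's body (76 mm by 85 mm) begins 54 mm behind the grasp point. The pads swing forward as they close: fully open they stand 13 mm farther back than shut.
Start: joints at [1.296, 0.353, 1.633, -0, 1.155, -0.002], TCP at [168.392, 601.891, 248.281] pointing down, gripper open.
Joint ranges: [-2.63, 2.63], [-0.92, 2.1], [0.06, 2.66], [-1.3, 4.44], [0, 2.69], [-3.02, 3.02]. Speed limits (rad/s): [2.22, 2.22, 2.79, 3.14, 3.14, 3.14].

## Interface

Orientations are given as [roll, pitch, yaw] about the fixed x, y, z axes, in that order (R = Rz(yaw) Ry(pitch) Rx(roll)).
In Python, from rig import r, eyes gives the robot as it stands. The module is installed in compiled form; this text tells all that it offers.
- The arm moves only by the shell command python3 -m inch 'ROWS' [FORCE]. ROWS is JSON, a list of rows, each a list of 7 numbers: the shift along the tool's x, y, z in m, then the turn, a rotation vector about the tool's x, y, z in degrees, then the closure, from -1 (fully open) to 1 (shut). In form: [[x, y, z, rx, ry, rz, gripper], ...]. A call has 1 to 8 rows; each row shifts and turns the commanded pose from where the row before left it, along the tool's axes as they then stand; what a row does not reach is not made up. A row lasts 1/10 s, in which the tool goes at most 50 mm and 8.59 degrees, less where a joint would pass 70% of its speed; a pose out of reach is approached as far as the arm can. A call with a gripper value outside its range is refused whole. The fingers move at their own pace and stop on an object; FORCE is the grip in N (left out, the last holds). Time passes only in rows, so rows that do not move let the fingers close. It gives the time, the measured TCP pose, the force, the opening and the grip force at its end, in the units of the state.
- r.sense(): the state, without advancing time (a new reading comes with each control period).
- eyes.grab_frame(name): name is "scene" or "top"; returns a dict with "img" (384x512x3 uint8, blue, green, red), "fx", "fy", "cx", "cy" (pixels), "R" (3x3) and "t" (3): a world point X has camera coordinates R X + t. Camera axes: x right, y down, z forward; pixel columns grow to the right and rows downward; lengths in mm; the calibration is good to about 2 mm. A picture is of the moment at which its call begins. There is no depth.
- r.sign_off(): hands the job in; it is judged then, once.
The state is a dict: "clock": time; "qpos": joint angles; "qvel": joint speeds; "joint_efforts": joint torques, N m; "eef_pos": TCP position; "tcp_rot": TCP orientation; "contact_force": force on the tool from outside, world axes, zero at the start; "wrist_torque": the same for the moment, N m; "opening": opening from 0.0 (shut) to 1.0 (fully open); "grasp_force": force on a finger pad.
Only numpy, scipy, OpenCV 4.12 (cv2) and the standard library are available. Lean on these libraries where they do the work, as an engineer would, in place of code of your own. Each camera call takes 0.05 s, during which the arm holds its last target. There are 200 camera calls.

## Task

Set the wire tension for the next coil: with a fingertip against its finger post, turn the black click-stop dial clockwise (seen from above) from its zero stop by exactly four clicks, without going on to a fifth, and let it rest in the fourth. Then press the black button on the grey pod all the way down with a fingertip and let it come up, so the winder takes over the setting. Push gently, pinch or lift nothing, do not press the button before the dial is set, and leave the other things on the bench where they are.

Things in the scene. Friction and masses are not known exactly. Their poses are not given: they have to be found in the camera images.
- dial (a joint): black click-stop dial's angle (rad): 0 at its zero stop, where it starts; grows clockwise seen from above, to 3.14. A click every 0.5236 (30 degrees): four read 2.094. Between clicks it resists by up to 0.18 N m (5 N at the post), most a quarter of the way on; past halfway it snaps ahead into the next click by itself, away from the pushing fingertip, and stays there
- dial_centre (a point): point on the dial's axis at the height of its flat top, 84 mm above the bench; does not turn. The dial is a black disc 104 mm across, 12 mm thick, lying flat, turning about the vertical. Its dark hub disc (24 mm across) is flush within 1 mm. The dial is sprung down on its seat and would come up if pulled
- tension_unit: aluminium box 130 x 130 mm, 70 mm high, fixed to the bench, with the dial on the middle of its top and tick marks round it, one a click; origin: centre of its underside, z up. The finger post starts at 60 degrees from this box's x axis towards its y axis
- post (a point): centre of the top of the dial's steel finger post: an upright round pin, 12 mm thick, standing 26 mm above the dial's flat top (its top is 110 mm above the bench), 38 mm from the dial's axis. It goes round with the dial. Nothing else stands on the dial, so a fingertip can go round with the post, its tip some mm above the disc
- set_button_top (a point): centre of the top of the black round push button, 32 mm across, on a dark collar on the grey pod (80 x 80 mm, 50 mm high, fixed). It is pressed straight down; this point goes down with it
- set_button (a joint): travel of that button (m): 0 up, 0.006 fully down; a spring pushes it back up, about 5 N when fully down
- wire_spool: white-flanged spool of copper wire, 44 mm across, 36 mm high, loose; origin: centre of its underside. Stands beside the tension unit. Leave alone
- tape_roll: yellow tape roll lying flat, 68 mm across, 18 mm high, loose; origin: centre of its underside. Lies beside the tension unit. Leave alone
- bobbin: grey coil bobbin, 28 mm across, 22 mm high, loose; origin: centre of its underside. Stands beside the button pod. Leave alone
- loupe: black eyepiece loupe, a ring 36 mm across, 26 mm high, loose; origin: centre of its underside. Stands beside the button pod. Leave alone
- screwdriver: screwdriver, 170 mm long, lying on the bench; leave alone
- varnish_bottle: small amber jar, 44 mm across, 75 mm high, loose; origin: centre of its underside. Leave alone
- wrench: steel wrench, 160 mm long, lying on the bench; leave alone
- gold_spool: second white-flanged spool, brass wire, 44 mm across, 36 mm high, loose; origin: centre of its underside. Leave alone
Things that resemble listed ones, but are neither listed nor needed, are in the scene too. There is more than one size of the part that bears set_button_top; the job needs the largest. What is shaped like the tension_unit but green is not meant.

How it is judged (in metres and radians):
On the way, in this order (a step that is already met when the one before it is completed fails the run):
1. the dial rests in its fourth click (value of joint dial between 1.9744 and 2.2144 rad and velocity of joint dial between -0.3 and 0.3 rad/s), for 0.3 s.
2. the button is pressed fully down (value of joint dial between 1.9744 and 2.2144 rad and value of joint set_button above 0.0045 m), for 0.05 s.
At the end, for the whole second after the job is handed in: the dial rests in its fourth click (2.094 rad, within 0.12) and the button, once pressed down, is up again (within 1.5 mm) (value of joint dial between 1.9744 and 2.2144 rad and value of joint set_button below 0.0015 m); the robot touches nothing.
It fails at once if the dial is turned past its fourth click towards the fifth (over 2.36 rad, halfway) (value of joint dial above 2.3562 rad).
It fails at once if the button is pressed (over 1.5 mm) before the dial is in its fourth click (value of joint set_button above 0.0015 m and value of joint dial below 1.9744 rad).
It fails at once if the dial is pulled up off its seat by over 4 mm (height (world z) of post above 0.114 m).
It fails at once if the fingers bear on the button with more than 39 N, or on the dial, its post or another thing with more than 30 N, as when pinching it (contact force between the fingers and set_button above 39 N or contact force between the fingers and dial above 30 N or contact force between the fingers and wire_spool above 30 N or contact force between the fingers and tape_roll above 30 N or contact force between the fingers and bobbin above 30 N or contact force between the fingers and loupe above 30 N or contact force between the fingers and screwdriver above 30 N or contact force between the fingers and varnish_bottle above 30 N or contact force between the fingers and wrench above 30 N or contact force between the fingers and gold_spool above 30 N).
It fails at once if another thing on the bench is shifted by more than 15 mm or lifted (distance of any of wire_spool, tape_roll, bobbin, loupe, screwdriver, varnish_bottle, wrench, gold_spool from where it was at the start of the episode above 0.015 m).
It also fails if it takes over 67 s, if anything falls off the work surface, if the arm or the gripper's body presses on something with over 40 N, if the wrist force passes 120 N, or if a joint passes its speed limit or range.

## Working session

There is one attempt and no reset: what is moved stays moved. The work goes in short steps, Python scripts to look and compute and a shell command to move; the robot and the scene stay as the last step left them, time stands still between calls to the robot, and variables do not carry over. Pictures are saved under pics/ and viewed, at most 10 in all, crops included, and the job is handed in when it is done.

```bash
mkdir -p pics; python3 - <<'E'
from rig import r, eyes
import cv2,pickle
s=r.sense(); print(s)
F={}
for n in("scene","top"):
    f=eyes.grab_frame(n); F[n]=f; print(n,f["fx"],f["fy"],f["cx"],f["cy"],f["R"],f["t"])
    cv2.imwrite(f"pics/{n}0.png",cv2.resize(f["img"],(800,600),interpolation=cv2.INTER_CUBIC))
pickle.dump(F,open("f0.pkl","wb"))
E
```

```text
{'clock': 0.0, 'qpos': array([ 1.29560205e+00,  3.53680776e-01,  1.63412890e+00,  1.03750236e-05,
        1.15515958e+00, -2.40952854e-03]), 'qvel': array([ 1.18848290e-03, -7.26809455e-04, -9.53874785e-05, -3.50603069e-04,
       -1.52525186e-03,  5.46055483e-04]), 'joint_efforts': array([ 1.24047103e-03, -6.05253625e+01, -3.42063510e+01,  1.20326531e-04,
        9.25629458e-03,  1.31503273e-05]), 'eef_pos': array([168.26768242, 601.46806429, 247.54350738]), 'tcp_rot': array([-3.14021608e+00, -1.28028487e-05,  2.86880370e+00]), 'contact_force': array([ 0.27286064, -0.64966381, -0.1286381 ]), 'wrist_torque': array([0.01076934, 0.01761437, 0.0071381 ]), 'grasp_force': 0.0, 'opening': 0.9993531018979849}
scene 427.3094827134918 427.3094827134918 250.32455968688498 187.2683913344134 [[ 0.69028173  0.72343153  0.01256794]
 [ 0.54026016 -0.5037942  -0.67402549]
 [-0.48127963  0.47205744 -0.73860117]] [-380.96623705 -208.49334236 1711.12964735]
top 441.58477029097253 441.58477029097253 263.9281776243863 195.24725907888484 [[-0.04456467 -0.99899639  0.00449536]
 [-0.97146195  0.04228612 -0.23339574]
 [ 0.23297141 -0.01476828 -0.97237144]] [  16.35637234  550.07296729 1296.8867042 ]
```

View pics/top0.png

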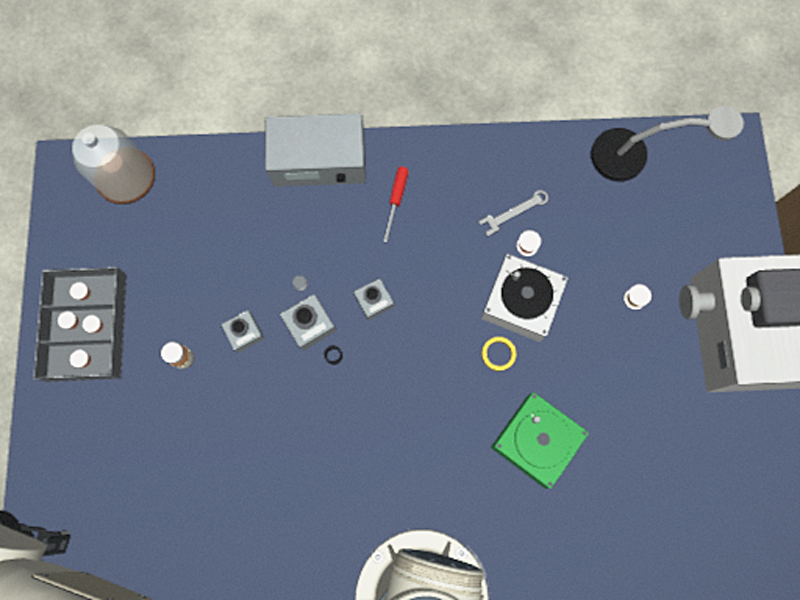

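View pics/scene0.png

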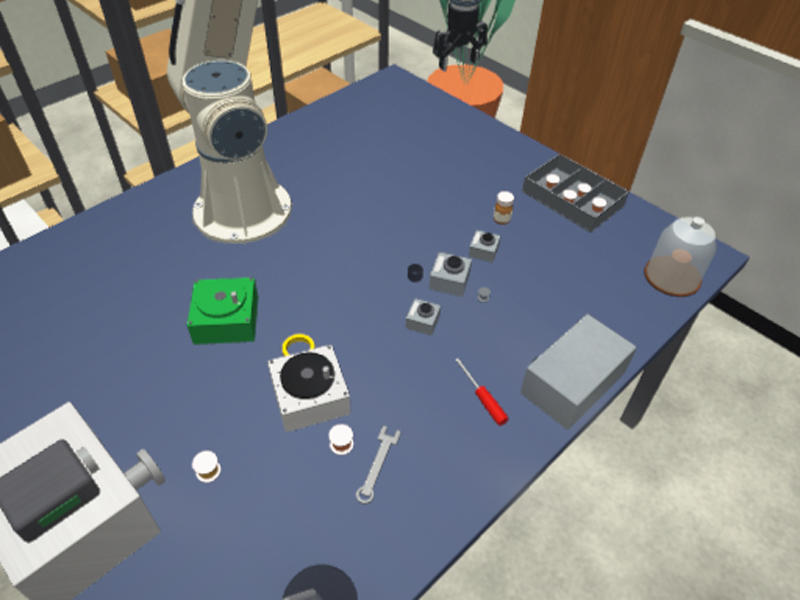

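The top view shows the white-topped unit with its black dial at (526,292), post near (515,272), and the green look-alike at (540,440). There are three grey pods, at (241,330), (306,320) and (374,298). The middle one at (306,320) looks largest and so would be the one meant. Next I measure them and confirm in a crop.

```bash
cat > h.py <<'E'
import numpy as np,cv2
def ray(f,uv):
    R,t=np.array(f["R"]),np.array(f["t"]).ravel()
    d=R.T@np.array([(uv[0]-f["cx"])/f["fx"],(uv[1]-f["cy"])/f["fy"],1.]); return -R.T@t,d
def plane(f,uv,z):
    o,d=ray(f,uv); return o+d*(z-o[2])/d[2]
def proj(f,X):
    c=np.array(f["R"])@np.array(X,float)+np.array(f["t"]).ravel(); return np.array([f["fx"]*c[0]/c[2]+f["cx"],f["fy"]*c[1]/c[2]+f["cy"]])
def tri(f,a,g,b):
    A=[];y=[]
    for F,p in((f,a),(g,b)):
        o,d=ray(F,p);d/=np.linalg.norm(d);P=np.eye(3)-np.outer(d,d);A.append(P);y.append(P@o)
    return np.linalg.lstsq(np.vstack(A),np.hstack(y),rcond=None)[0]
E
python3 - <<'E'
import pickle;from h import *
F=pickle.load(open("f0.pkl","rb"))
# dark blobs near seeds
seeds={"top":{"dial":(526,292),"b1":(239,326),"b2":(304,315),"b3":(372,292)},"scene":{"dial":(307,374),"b1":(487,238),"b2":(454,264),"b3":(425,310)}}
for n,S in seeds.items():
    f=F[n];g=f["img"].max(2)
    m=(g<75).astype(np.uint8)
    cs,_=cv2.findContours(m,cv2.RETR_EXTERNAL,cv2.CHAIN_APPROX_NONE)
    for k,p in S.items():
        p=np.array(p)/1.5625
        c=min((c for c in cs if len(c)>8),key=lambda c:np.linalg.norm(c.reshape(-1,2).mean(0)-p))
        e=cv2.fitEllipse(cv2.convexHull(c)) if len(cv2.convexHull(c))>4 else None
        zt=84 if k=="dial" else 60
        print(n,k,np.round(e[0],1),np.round(e[1],1),plane(f,e[0],zt).round(1))
    # pods/box: bright low-sat contours
    hsv=cv2.cvtColor(f["img"],cv2.COLOR_BGR2HSV)
im=[]
for n,c in(("top",(337,187)),("scene",(197,240)),("top",(197,202)),("scene",(290,178))):
    x,y=c;w=(40,30) if n=="top" and x>300 else (40,30) if x==197 and n=="scene" else (66,50)
    p=F[n]["img"][y-w[1]:y+w[1],x-w[0]:x+w[0]];im.append(cv2.resize(p,(400,300),interpolation=cv2.INTER_CUBIC))
cv2.imwrite("pics/crop1.png",np.vstack([np.hstack(im[:2]),np.hstack(im[2:])]))
E
```

```text
top dial [337.  187.2] [31.7 32.5] [ 561.1 -231.7   84. ]
top b1 [152.2 208.6] [7.2 7.8] [524.4 336.7  60. ]
top b2 [194.2 201.6] [ 9.6 10. ] [540.8 207.9  60. ]
top b3 [237.8 187.7] [6.8 7.5] [579.1  72.1  60. ]
scene dial [196.2 239.9] [28.6 34.1] [ 562.2 -233.5   84. ]
scene b1 [311.8 151.5] [5.2 6.7] [528.4 333.3  60. ]
scene b2 [290.2 167.6] [7.3 8.4] [531.  213.8  60. ]
scene b3 [272.  196.9] [6.  6.3] [583.4  68.3  60. ]
```

View pics/crop1.png

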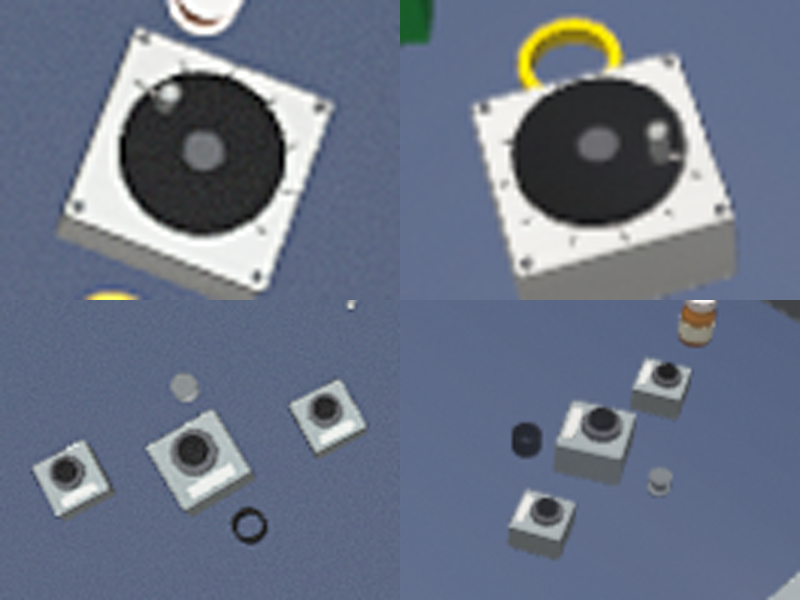

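The crop confirms the choice: the middle pod, with its button at top crop (193,452), is clearly the largest of the three. The dial's post top is at crop (172,92) in the top view and (658,131) in the scene view.

```bash
python3 - <<'E'
import pickle;from h import *
F=pickle.load(open("f0.pkl","rb"));T,S=F["top"],F["scene"]
c=tri(T,(337,187.2),S,(196.2,239.9));print("dial",c)
def blob(n,p,w,fn):
    x,y=map(int,p);im=F[n]["img"][y-w:y+w+1,x-w:x+w+1].astype(int);W=fn(im.mean(2));yy,xx=np.mgrid[-w:w+1,-w:w+1];return (x+(W*xx).sum()/W.sum(),y+(W*yy).sum()/W.sum())
pt=blob("top",(331,175),3,lambda g:np.clip(g-130,0,None));ps=blob("scene",(208,236),3,lambda g:np.clip(g-130,0,None))
print(pt,ps);p=tri(T,pt,S,ps);print("post",p,plane(T,pt,110),plane(S,ps,110))
for q in (plane(T,pt,110),plane(S,ps,110)):
    d=q-c;print("r,ang",np.hypot(*d[:2]),np.degrees(np.arctan2(d[1],d[0])))
print("button",tri(T,(194.4,201.8),S,(290.6,167.6)))
# box top corners
hsv=cv2.cvtColor(T["img"],cv2.COLOR_BGR2HSV);m=((hsv[...,2]>190)&(hsv[...,1]<40)).astype(np.uint8)
cs,_=cv2.findContours(m,cv2.RETR_EXTERNAL,cv2.CHAIN_APPROX_NONE)
k=min((q for q in cs if cv2.contourArea(q)>600),key=lambda q:np.linalg.norm(q.reshape(-1,2).mean(0)-(337,187)))
b=cv2.boxPoints(cv2.minAreaRect(k));P=np.array([plane(T,q,70) for q in b]);print(P.round(1),P.mean(0))
for i in range(4):
    d=P[(i+1)%4]-P[i];print(np.hypot(*d[:2]),np.degrees(np.arctan2(d[1],d[0])))
# pod top corners and neighbours on bench
for nm,uv,z in(("wire",(529,240),36),("tape",(499,353),18),("bobbin",(300,283),22),("loupe",(333,355),26),("gold",(638,296),36),("varn",(174,352),75)):
    print(nm,plane(T,np.array(uv)/1.5625,z).round(0))
E
```

```text
dial [ 561.46564497 -232.43508071   82.3791759 ]
(np.float64(329.8444202108324), np.float64(174.06761177753543)) (np.float64(207.93626184323858), np.float64(235.76830318690784))
post [ 593.98103472 -209.60681287  114.79995431] [ 596.47895453 -208.76659744  110.        ] [ 590.00197495 -209.27683166  110.        ]
r,ang 42.26261878687383 34.05811607440736
r,ang 36.75087248197578 39.06056118773792
button [538.15170306 206.1672706   69.97458173]
[[ 529.5 -146.6   70. ]
 [ 647.4 -199.8   70. ]
 [ 592.3 -319.8   70. ]
 [ 476.4 -264.5   70. ]] [ 561.39194722 -232.67592878   70.        ]
129.37668286058258 -24.30293896137961
132.0492138663734 -114.66510154618591
128.3731905366519 154.50194171623704
129.36921321252643 65.78419880662632
wire [ 685. -255.   36.]
tape [ 455. -178.   18.]
bobbin [617. 220.  22.]
loupe [464. 154.  26.]
gold [ 556. -466.   36.]
varn [475. 455.  75.]
```

```bash
R='[-0.0272,-0.0293,0,0,0,0,1]'; python3 -m inch '[[-0.0272,-0.0293,0,0,0,0,1],[-0.0272,-0.0293,0,0,0,0,1],[-0.0272,-0.0293,0,0,0,0,1],[-0.0272,-0.0293,0,0,0,0,1],[-0.0272,-0.0293,0,0,0,0,1],[-0.0272,-0.0293,0,0,0,0,1],[-0.0272,-0.0293,0,0,0,0,1],[-0.0272,-0.0293,0,0,0,0,1]]' 20
python3 -m inch '[[-0.0272,-0.0293,0,0,0,0,1],[-0.0272,-0.0293,0,0,0,0,1],[-0.0272,-0.0293,0,0,0,0,1],[-0.0272,-0.0293,0,0,0,0,1],[-0.0272,-0.0293,0,0,0,0,1],[-0.0272,-0.0293,0,0,0,0,1],[-0.0272,-0.0293,0,0,0,0,1],[-0.0272,-0.0293,0,0,0,0,1]]'
python3 -m inch '[[-0.0272,-0.0293,0,0,0,0,1],[-0.0272,-0.0293,0,0,0,0,1],[-0.0272,-0.0293,0,0,0,0,1],[-0.0272,-0.0293,0,0,0,0,1],[-0.0272,-0.0293,0,0,0,0,1],[-0.0272,-0.0293,0,0,0,0,1],[0,0,0,0,0,0,1],[0,0,0,0,0,0,1]]'
python3 -m inch '[[0,0,0,0,0,8,1],[0,0,0,0,0,8,1],[0,0,0,0,0,8,1],[0,0,0,0,0,8,1],[0,0,0,0,0,7,1],[0,0,0,0,0,0,1],[0,0,0,0,0,0,1]]'
```

```text
clock: 0.9
eef_pos: [315.1, 316.0, 248.1]
tcp_rot: [-3.141, -0.0, 2.869]
contact_force: [1.1, 0.0, -0.0]
opening: -0.0
grasp_force: 0.0
clock: 1.7
eef_pos: [461.5, 31.5, 248.2]
tcp_rot: [3.142, -0.0, 2.869]
contact_force: [0.2, -0.9, 0.0]
opening: 0.002
grasp_force: 0.0
clock: 2.5
eef_pos: [570.6, -180.5, 247.5]
tcp_rot: [3.141, -0.002, 2.867]
contact_force: [-0.8, 0.7, -0.5]
opening: -0.001
grasp_force: 0.0
clock: 3.2
eef_pos: [570.6, -179.1, 248.3]
tcp_rot: [-3.141, -0.0, 2.193]
contact_force: [0.5, -0.4, 0.8]
opening: -0.001
grasp_force: 0.0
```

```bash
python3 -m inch '[[0,0,0.03,0,0,0,1],[0,0,0.03,0,0,0,1],[0,0,0.03,0,0,0,1],[0,0,0.01,0,0,0,1],[0,0,0,0,0,0,1],[0,0,0,0,0,0,1]]'
python3 - <<'E'
from rig import r,eyes
from h import *
s=r.sense();p=s["eef_pos"];print(p,s["contact_force"]);yaw=s["tcp_rot"][2]
x=np.array([np.cos(yaw),np.sin(yaw),0]);y=np.array([np.sin(yaw),-np.cos(yaw),0])
im=[]
for n in("scene","top"):
    f=eyes.grab_frame(n);I=f["img"];u,v=map(int,proj(f,p-[0,0,17]));w,h=40,60
    I=cv2.resize(I[v-h:v+h,u-w:u+w],None,fx=5,fy=5,interpolation=cv2.INTER_CUBIC)
    for a in(-11,11):
        for b in(-14,14):
            for dz in(17,30):
                q=(proj(f,p+a*x+b*y-[0,0,dz])-[u-w,v-h])*5;cv2.circle(I,tuple(int(k) for k in q),3,(0,0,255) if dz==17 else (0,255,0),-1)
    im.append(I)
cv2.imwrite("pics/tip.png",np.hstack(im))
E
```

```text
clock: 3.8
eef_pos: [571.6, -180.2, 149.4]
tcp_rot: [3.141, 0.001, 2.189]
contact_force: [-0.1, -0.5, 0.5]
opening: -0.001
grasp_force: 0.0
[ 571.61780175 -180.17859576  149.37055378] [-0.14962296 -0.51357567  0.4818555 ]
```

View pics/tip.png

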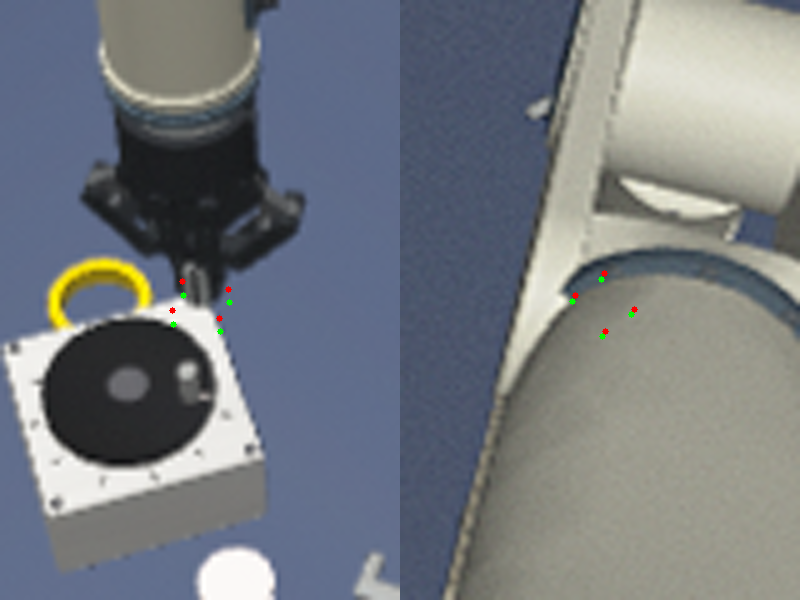

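The scene crop shows the shut fingertips ending near (197,305), which matches a tip 17 mm ahead of the TCP. The post is at (188,375) and the path is clear. Next: descend beside the post and approach it.

```bash
python3 -m inch '[[0,0,0.02,0,0,0,1],[0,0,0.014,0,0,0,1],[0,0,0.005,0,0,0,1],[0,0,0,0,0,0,1],[0,0,0,0,0,0,1]]'
python3 -m inch '[[-0.006,0,0,0,0,0,1],[-0.006,0,0,0,0,0,1],[-0.004,0,0,0,0,0,1],[0,0,0,0,0,0,1],[0,0,0,0,0,0,1]]'
python3 -m inch '[[-0.002,0,0,0,0,0,1],[0,0,0,0,0,0,1],[0,0,0,0,0,0,1]]'
```

```text
clock: 4.4
eef_pos: [571.3, -180.2, 109.7]
tcp_rot: [3.141, 0.0, 2.188]
contact_force: [0.0, -0.7, -0.7]
opening: 0.0
grasp_force: 0.0
clock: 4.9
eef_pos: [580.3, -193.3, 109.3]
tcp_rot: [-3.142, -0.0, 2.188]
contact_force: [0.3, 0.3, -0.2]
opening: -0.003
grasp_force: 0.0
clock: 5.2
eef_pos: [581.4, -194.7, 109.3]
tcp_rot: [-3.142, -0.0, 2.188]
contact_force: [-0.0, 0.9, 0.1]
opening: 0.004
grasp_force: 0.0
```

```bash
python3 -m inch '[[-0.002,0,0,0,0,0,1],[0,0,0,0,0,0,1],[0,0,0,0,0,0,1]]'
python3 -m inch '[[-0.001,0,0,0,0,0,1],[0,0,0,0,0,0,1],[0,0,0,0,0,0,1]]'
python3 -m inch '[[-0.001,0,0,0,0,0,1],[0,0,0,0,0,0,1],[0,0,0,0,0,0,1]]'
```

```text
clock: 5.5
eef_pos: [582.6, -196.4, 109.3]
tcp_rot: [-3.142, -0.0, 2.188]
contact_force: [0.4, -0.1, 0.1]
opening: 0.004
grasp_force: 0.0
clock: 5.8
eef_pos: [583.2, -197.2, 109.3]
tcp_rot: [-3.142, 0.0, 2.188]
contact_force: [0.2, -0.3, -0.3]
opening: -0.004
grasp_force: 0.0
clock: 6.1
eef_pos: [583.7, -197.9, 109.3]
tcp_rot: [3.142, -0.0, 2.188]
contact_force: [-0.3, 1.6, 0.4]
opening: -0.002
grasp_force: 0.6
```

```bash
python3 -m inch '[[-0.00337,0.00121,0,0,0,5,1],[0,0,0,0,0,0,1],[0,0,0,0,0,0,1]]'
python3 -m inch '[[-0.00337,0.00121,0,0,0,5,1],[0,0,0,0,0,0,1],[0,0,0,0,0,0,1]]'
python3 -m inch '[[-0.00337,0.00121,0,0,0,5,1],[0,0,0,0,0,0,1],[0,0,0,0,0,0,1]]'
python3 -m inch '[[-0.00337,0.00121,0,0,0,5,1],[0,0,0,0,0,0,1],[0,0,0,0,0,0,1]]'
```

```text
clock: 6.4
eef_pos: [586.3, -199.7, 109.2]
tcp_rot: [-3.141, -0.001, 2.103]
contact_force: [-1.0, 3.8, 1.2]
opening: 0.0
grasp_force: 2.1
clock: 6.7
eef_pos: [589.3, -202.2, 109.2]
tcp_rot: [-3.142, -0.0, 2.017]
contact_force: [-0.6, 3.2, 0.3]
opening: -0.003
grasp_force: 1.7
clock: 7.0
eef_pos: [592.1, -205.3, 109.4]
tcp_rot: [3.141, 0.001, 1.93]
contact_force: [-0.3, -0.8, 0.4]
opening: 0.002
grasp_force: 0.0
clock: 7.3
eef_pos: [594.2, -207.8, 109.2]
tcp_rot: [-3.142, 0.0, 1.843]
contact_force: [-0.5, -0.2, 0.6]
opening: 0.0
grasp_force: 0.0
```

Click 1 is confirmed: the force rose to about 4 N, then fell to zero near 15°. On to the second, with the same force monitoring.

```bash
python3 -m inch '[[-0.00337,0.00121,0,0,0,5,1],[0,0,0,0,0,0,1],[-0.00337,0.00121,0,0,0,5,1],[0,0,0,0,0,0,1],[0,0,0,0,0,0,1]]'|grep -E 'eef|rot|force'
python3 -m inch '[[-0.00337,0.00121,0,0,0,5,1],[0,0,0,0,0,0,1],[0,0,0,0,0,0,1]]'|grep -E 'eef|rot|force'
python3 -m inch '[[-0.00337,0.00121,0,0,0,5,1],[0,0,0,0,0,0,1],[0,0,0,0,0,0,1]]'|grep -E 'eef|rot|force'
python3 -m inch '[[-0.00337,0.00121,0,0,0,5,1],[0,0,0,0,0,0,1],[0,0,0,0,0,0,1]]'|grep -E 'eef|rot|force'
python3 -m inch '[[-0.00337,0.00121,0,0,0,5,1],[0,0,0,0,0,0,1],[0,0,0,0,0,0,1]]'|grep -E 'eef|rot|force'
```

```text
eef_pos: [597.9, -213.4, 109.2]
tcp_rot: [-3.141, -0.0, 1.669]
contact_force: [-0.5, 1.4, 0.3]
grasp_force: 0.5
eef_pos: [599.4, -216.3, 109.2]
tcp_rot: [-3.141, -0.001, 1.581]
contact_force: [-0.3, 4.2, 0.6]
grasp_force: 2.1
eef_pos: [600.7, -220.1, 109.2]
tcp_rot: [-3.141, -0.0, 1.494]
contact_force: [-0.3, 3.6, 0.4]
grasp_force: 1.6
eef_pos: [601.9, -224.1, 109.4]
tcp_rot: [3.141, 0.001, 1.407]
contact_force: [-0.2, 0.4, -0.3]
grasp_force: 0.0
eef_pos: [602.4, -227.3, 109.3]
tcp_rot: [3.141, 0.0, 1.319]
contact_force: [-0.5, 0.5, -1.2]
grasp_force: 0.0
```

The second click snapped at 45°, as expected. Third click, same pattern.

```bash
python3 -m inch '[[-0.00337,0.00121,0,0,0,5,1],[0,0,0,0,0,0,1],[-0.00337,0.00121,0,0,0,5,1],[0,0,0,0,0,0,1],[0,0,0,0,0,0,1]]'|grep -E 'eef|rot|force'
python3 -m inch '[[-0.00337,0.00121,0,0,0,5,1],[0,0,0,0,0,0,1],[0,0,0,0,0,0,1]]'|grep -E 'eef|rot|force'
python3 -m inch '[[-0.00337,0.00121,0,0,0,5,1],[0,0,0,0,0,0,1],[0,0,0,0,0,0,1]]'|grep -E 'eef|rot|force'
python3 -m inch '[[-0.00337,0.00121,0,0,0,5,1],[0,0,0,0,0,0,1],[0,0,0,0,0,0,1]]'|grep -E 'eef|rot|force'
python3 - <<'E'
from rig import r,eyes
from h import *
f=eyes.grab_frame("scene");c=[561.4,-232.6,110]
u,v=map(int,proj(f,c));I=cv2.resize(f["img"][v-30:v+30,u-40:u+40],None,fx=8,fy=8,interpolation=cv2.INTER_CUBIC)
for k in range(6):
    a=np.radians(35.2-30*k);q=(proj(f,np.array(c)+38*np.array([np.cos(a),np.sin(a),0]))-[u-40,v-30])*8
    cv2.circle(I,tuple(int(t) for t in q),3,(0,0,255),-1);cv2.putText(I,str(k),tuple(int(t)+5 for t in q),0,.6,(0,255,0),1)
cv2.imwrite("pics/d3.png",I)
E
```

```text
eef_pos: [602.7, -234.1, 109.3]
tcp_rot: [-3.141, -0.0, 1.145]
contact_force: [0.2, 2.4, -0.5]
grasp_force: 0.6
eef_pos: [602.5, -237.4, 109.3]
tcp_rot: [-3.141, -0.001, 1.058]
contact_force: [2.1, 4.4, -0.6]
grasp_force: 2.1
eef_pos: [601.8, -241.4, 109.2]
tcp_rot: [-3.141, 0.0, 0.97]
contact_force: [0.4, 2.7, -0.2]
grasp_force: 1.4
eef_pos: [600.9, -245.3, 109.4]
tcp_rot: [3.141, 0.0, 0.883]
contact_force: [-0.3, -0.1, 0.1]
grasp_force: 0.0
```

View pics/d3.png

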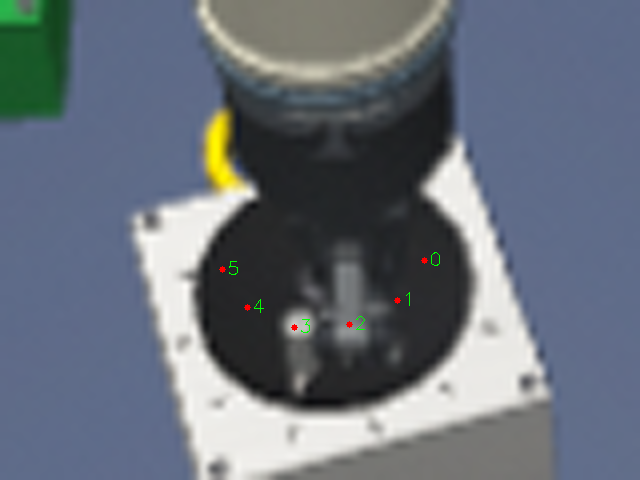

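The post, at (297,325), sits exactly on the click-3 mark. Now the fourth click, with finer steps near the snap.

```bash
python3 -m inch '[[-0.00337,0.00121,0,0,0,5,1],[0,0,0,0,0,0,1],[-0.00337,0.00121,0,0,0,5,1],[0,0,0,0,0,0,1],[-0.00337,0.00121,0,0,0,5,1],[0,0,0,0,0,0,1],[0,0,0,0,0,0,1]]'|grep -E 'eef|rot|force'
python3 -m inch '[[-0.00337,0.00121,0,0,0,5,1],[0,0,0,0,0,0,1],[0,0,0,0,0,0,1]]'|grep -E 'eef|rot|force'
python3 -m inch '[[-0.00337,0.00121,0,0,0,5,1],[0,0,0,0,0,0,1],[0,0,0,0,0,0,1]]'|grep -E 'eef|rot|force'
python3 -m inch '[[-0.00167,0.00064,0,0,0,2.5,1],[0,0,0,0,0,0,1],[0,0,0,0,0,0,1]]'|grep -E 'eef|rot|force'
python3 -m inch '[[-0.00167,0.00064,0,0,0,2.5,1],[0,0,0,0,0,0,1],[0,0,0,0,0,0,1]]'|grep -E 'eef|rot|force'
```

```text
eef_pos: [596.6, -254.4, 109.3]
tcp_rot: [-3.142, -0.0, 0.622]
contact_force: [1.3, 0.8, -0.3]
grasp_force: 0.7
eef_pos: [594.8, -257.2, 109.3]
tcp_rot: [3.142, -0.001, 0.534]
contact_force: [3.0, 3.8, -0.4]
grasp_force: 2.1
eef_pos: [592.1, -260.2, 109.3]
tcp_rot: [-3.142, 0.0, 0.447]
contact_force: [2.4, 1.3, -0.3]
grasp_force: 1.3
eef_pos: [590.6, -261.8, 109.2]
tcp_rot: [3.142, 0.001, 0.402]
contact_force: [-0.4, 0.1, -0.7]
grasp_force: 0.0
eef_pos: [589.5, -263.0, 109.3]
tcp_rot: [3.142, 0.0, 0.358]
contact_force: [0.6, -0.2, -0.2]
grasp_force: 0.0
```

```bash
python3 -m inch '[[0.006,0,0,0,0,0,1],[0.006,0,0,0,0,0,1],[0,0,-0.02,0,0,0,1],[0,0,-0.03,0,0,0,1],[0,0,-0.03,0,0,0,1],[0,0,-0.02,0,0,0,1],[0,0,0,0,0,0,1]]'
python3 - <<'E'
from rig import r,eyes
from h import *
f=eyes.grab_frame("scene");c=[561.4,-232.6,110]
u,v=map(int,proj(f,c));I=cv2.resize(f["img"][v-30:v+30,u-40:u+40],None,fx=8,fy=8,interpolation=cv2.INTER_CUBIC)
for k in range(6):
    a=np.radians(35.2-30*k);q=(proj(f,np.array(c)+38*np.array([np.cos(a),np.sin(a),0]))-[u-40,v-30])*8
    cv2.circle(I,tuple(int(t) for t in q),3,(0,0,255),-1)
cv2.imwrite("pics/d4.png",I)
s=r.sense();p=s["eef_pos"];yaw=s["tcp_rot"][2];d=np.array([539,207])-p[:2]
print(d,"tool shift",d@[np.cos(yaw),np.sin(yaw)],d@[np.sin(yaw),-np.cos(yaw)])
E
```

```text
clock: 13.05
eef_pos: [603.0, -259.2, 212.7]
tcp_rot: [3.138, -0.004, 0.356]
contact_force: [0.1, 0.2, 0.8]
opening: -0.004
grasp_force: 0.0
[-63.03036796 465.85062719] tool shift 103.40034484371877 -458.58260196399806
```

View pics/d4.png

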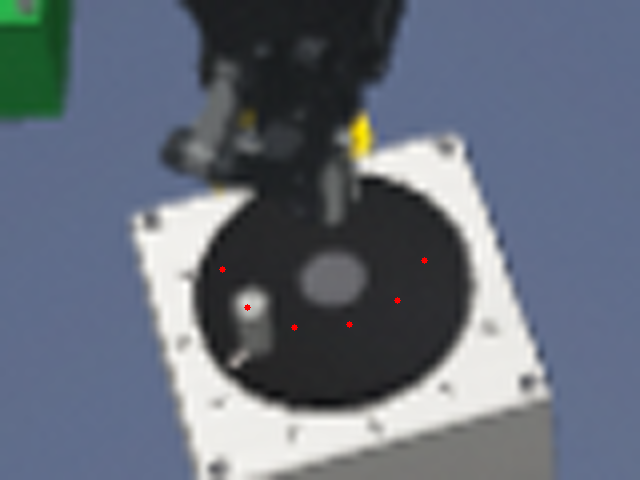

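The post, at (250,305), is on the fourth mark and the fingertip is clear. Now to the button.

```bash
python3 -m inch '[[0.0086,-0.0382,0,0,0,0,1],[0.0086,-0.0382,0,0,0,0,1],[0.0086,-0.0382,0,0,0,0,1],[0.0086,-0.0382,0,0,0,0,1],[0.0086,-0.0382,0,0,0,0,1],[0.0086,-0.0382,0,0,0,0,1],[0.0086,-0.0382,0,0,0,0,1],[0.0086,-0.0382,0,0,0,0,1]]'
python3 -m inch '[[0.0086,-0.0382,0,0,0,0,1],[0.0086,-0.0382,0,0,0,0,1],[0.0086,-0.0382,0,0,0,0,1],[0.0086,-0.0382,0,0,0,0,1],[0,0,0.03,0,0,0,1],[0,0,0.03,0,0,0,1],[0,0,0.03,0,0,0,1],[0,0,0,0,0,0,1]]'
python3 - <<'E'
from rig import r,eyes
from h import *
f=eyes.grab_frame("scene");s=r.sense();p=s["eef_pos"];yaw=s["tcp_rot"][2];d=np.array([538.3,206.5])-p[:2]
print(p,s["contact_force"],"tool shift",d@[np.cos(yaw),np.sin(yaw)],d@[np.sin(yaw),-np.cos(yaw)])
u,v=map(int,proj(f,[538,206.5,70]));I=cv2.resize(f["img"][v-35:v+25,u-40:u+40],None,fx=8,fy=8,interpolation=cv2.INTER_CUBIC)
for q,c in((p-[0,0,17],(0,0,255)),([538.3,206.5,70],(0,255,0))):
    cv2.circle(I,tuple(int(t) for t in (proj(f,q)-[u-40,v-35])*8),4,c,-1)
cv2.imwrite("pics/b.png",I)
E
```

```text
clock: 13.9
eef_pos: [557.9, 53.4, 207.8]
tcp_rot: [-3.141, 0.002, 0.356]
contact_force: [1.1, 0.3, 0.4]
opening: 0.003
grasp_force: 0.0
clock: 14.7
eef_pos: [534.5, 206.0, 114.4]
tcp_rot: [3.142, 0.009, 0.356]
contact_force: [-0.5, -0.5, -0.4]
opening: -0.005
grasp_force: 0.0
[535.9525843  206.39189514 116.72220141] [0.33646248 0.63091288 0.39494248] tool shift 2.237914391660201 0.7167888981727688
```

View pics/b.png

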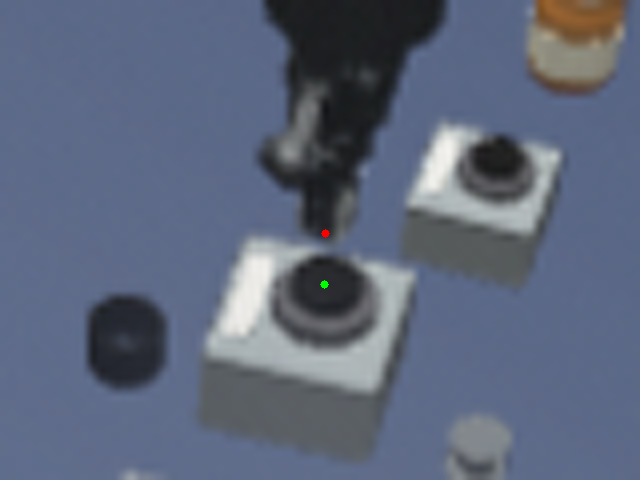

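The tip (red dot, (325,233)) is right above the button top (green dot, (323,284)) and centred on it. Descending.

```bash
python3 -m inch '[[0.002,0.001,0.01,0,0,0,1],[0,0,0.01,0,0,0,1],[0,0,0.005,0,0,0,1],[0,0,0,0,0,0,1],[0,0,0,0,0,0,1]]'|grep -E 'eef|force'
python3 -m inch '[[0,0,0.002,0,0,0,1],[0,0,0,0,0,0,1],[0,0,0,0,0,0,1]]'|grep -E 'eef|force'
python3 -m inch '[[0,0,0.002,0,0,0,1],[0,0,0,0,0,0,1],[0,0,0,0,0,0,1]]'|grep -E 'eef|force'
python3 -m inch '[[0,0,0.002,0,0,0,1],[0,0,0,0,0,0,1],[0,0,0,0,0,0,1]]'|grep -E 'eef|force'
```

```text
eef_pos: [540.4, 206.7, 94.6]
contact_force: [0.6, 0.4, -0.3]
grasp_force: 0.0
eef_pos: [540.3, 206.7, 92.5]
contact_force: [0.3, 0.2, 0.4]
grasp_force: 0.0
eef_pos: [540.1, 206.7, 90.2]
contact_force: [0.5, 0.0, 0.0]
grasp_force: 0.0
eef_pos: [540.3, 206.8, 88.4]
contact_force: [0.3, 0.4, 1.3]
grasp_force: 0.9
```

```bash
for i in 1; do python3 -m inch '[[0,0,0.002,0,0,0,1],[0,0,0,0,0,0,1],[0,0,0,0,0,0,1]]'|grep -E 'eef|force'; done
python3 -m inch '[[0,0,0.002,0,0,0,1],[0,0,0,0,0,0,1],[0,0,0,0,0,0,1]]'|grep -E 'eef|force'
python3 -m inch '[[0,0,0.001,0,0,0,1],[0,0,0,0,0,0,1],[0,0,0,0,0,0,1]]'|grep -E 'eef|force'
```

```text
eef_pos: [540.4, 206.8, 86.4]
contact_force: [0.5, 0.6, 2.8]
grasp_force: 1.4
eef_pos: [540.4, 206.8, 84.4]
contact_force: [1.2, 0.6, 4.3]
grasp_force: 2.0
eef_pos: [540.4, 206.8, 83.4]
contact_force: [1.3, -0.3, 5.3]
grasp_force: 2.3
```

```bash
python3 -m inch '[[0,0,0.0007,0,0,0,1],[0,0,0,0,0,0,1],[0,0,0,0,0,0,1]]'|grep -E 'eef|force'
```

```text
eef_pos: [540.4, 206.8, 83.0]
contact_force: [-0.4, 0.1, 8.8]
grasp_force: 4.4
```

The end stop is reached: 8.8 N, rising steeply above the 5 N spring. Retracting and checking.

```bash
python3 -m inch '[[0,0,0,0,0,0,1],[0,0,-0.005,0,0,0,1],[0,0,-0.01,0,0,0,1],[0,0,-0.03,0,0,0,1],[0,0,-0.03,0,0,0,1],[0,0,-0.03,0,0,0,1],[0,0,0,0,0,0,1],[0,0,0,0,0,0,1]]'
python3 - <<'E'
from rig import r,eyes
from h import *
f=eyes.grab_frame("scene");im=[]
for c in([561.4,-232.6,95],[538.3,206.5,65]):
    u,v=map(int,proj(f,c));im.append(cv2.resize(f["img"][v-30:v+30,u-30:u+30],None,fx=6,fy=6,interpolation=cv2.INTER_CUBIC))
cv2.imwrite("pics/end.png",np.hstack(im))
E
```

```text
clock: 18.15
eef_pos: [540.0, 206.6, 188.1]
tcp_rot: [3.142, -0.001, 0.356]
contact_force: [-0.9, 0.4, -0.3]
opening: 0.008
grasp_force: 0.0
```

View pics/end.png

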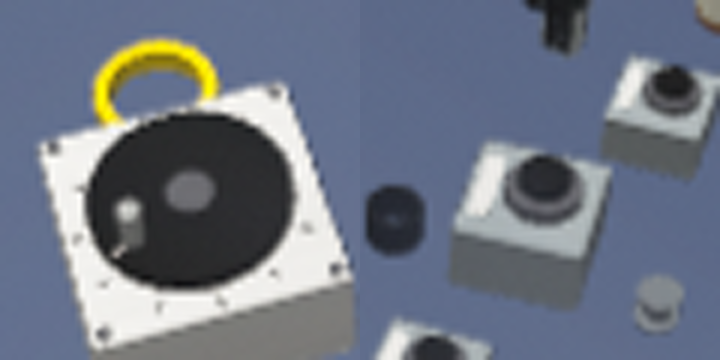

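The dial post is still at click four (128,210), the button at (543,178) is up again, and the arm is clear.

```bash
python3 -c "
from rig import r
print(r.sign_off())"
```

```text
the job is handed in; nothing more can be done
None
```

I turned the dial four clicks, checked in the camera image, then pressed the button to its stop at 8.8 N; it came back up. I handed the job in with the arm clear, but sign-off returned no verdict.

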